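Lay the carved rosettes into their plaques

ROBOT

A 6-joint arm with a two-finger parallel gripper is mounted at the origin on the work surface. World frame = base frame: x ahead of the robot, y to its left, z up, the work surface at z = 0. Lengths are in m, angles in rad, forces in N, time in s.
With the tool pointing down it reaches from about 0.2 to 0.875 m from the base axis. Payload 3.4 kg.
Tool frame: the origin (TCP) lies between the finger pads; the fingertips stand 19 mm ahead of it and the grasp point (between the pads) is the TCP (robot.tcp_to_tips is the distance from the TCP to the fingertips, in m); z points along the fingers, y is the line along which they close (so a half turn about z gives the same grasp; the last joint's range is limited). The gripper opens to 94 mm and grips with 3 to 60 N. Pads are 16 mm wide; open, the fingers measure 119 mm over their backs; the gripper's body (75 mm by 177 mm) begins 78 mm behind the grasp point.
Start: joints at [-1.447, 0.276, 1.505, -0, 1.361, -0.121], TCP at [0.139, -0.558, 0.224] pointing down, gripper open.
Joint ranges: [-2.89, 2.89], [-0.75, 2.08], [0.22, 2.7], [-1.18, 4.32], [0.11, 2.71], [-2.7, 2.7]. Speed limits (rad/s): [2.57, 2.57, 3.14, 3.14, 3.14, 3.14].

INTERFACE

Orientations are given as [roll, pitch, yaw] about the fixed x, y, z axes, in that order (R = Rz(yaw) Ry(pitch) Rx(roll)).
In Python, from rig import robot gives the robot as it stands.
- The arm moves only by the tool arm_command, never from a script. Its argument "plan" is a list of rows, each an object with "xyz": the shift along the tool's x, y, z in mm, a list of three; "twist": the turn about the tool's z in rad. A call has 1 to 20 rows; each row shifts and turns the commanded pose from where the row before left it, along the tool's axes as they then stand; what a row does not reach is not made up. A row lasts 1/10 s, in which the tool goes at most 50 mm and 8.59 degrees, less where a joint would pass 70% of its speed; a pose out of reach is approached as far as the arm can. A call with a gripper value outside its range is refused whole. "claw" is the finger opening in mm, from 0 to 94, set as the call begins (left out, the last holds). The fingers move at their own pace and stop on an object; "force" is the grip in N (left out, the last holds). Time passes only in rows, so rows that do not move let the fingers close. It gives the time, the measured TCP pose, the force, the opening and the grip force at its end, in the units of the state.
- robot.get_obs(): the state, without advancing time (a new reading comes with each control period).
- robot.capture(name): name is "side" or "top"; returns the picture (384x512x3 uint8, red, green, blue); there is no depth.
- robot.camera_params(name): a dict with "K" (3x3 intrinsics, pixels), "position" and "rotation" of the camera in the world. Camera axes: x right, y up, looking along -z (the intrinsics and any distortion apply to the point x, -y, -z); pixel columns grow to the right and rows downward; lengths in m; the calibration is good to about 2 mm. A picture is of the moment at which its call begins. camera_params takes no time and is no camera call.
- robot.hand_in(): hands the job in; it is judged then, once.
Trained networks look in the newest picture that a camera, given by its name, has taken for a name from the list of things; names that differ only in an ending like _2 or _b are one class to them, and where a whole thing is asked for, a point or a joint stands for the part that bears it (a point fixed in the world has none). Each returns a list of dicts, best first, with "conf" (0 to 1); they miss things now and then, are a little off and sometimes report something else, mostly with a low value. They report only what shows in the picture. A call takes as long as a camera call. They do not tell look-alikes from the thing itself.
- robot.look_for(query, camera): "xy" ([column, row] in pixels, amid what is visible of it).
- robot.tip_of(query, camera): "xy" ([column, row] in pixels: a listed point, or the origin of a listed thing).
The state is a dict: "t": time; "joints": joint angles; "joint_vel": joint speeds; "tau": joint torques, N m; "position": TCP position; "eef_rot": TCP orientation; "wrist_force": force on the tool from outside, world axes, zero at the start; "moment": the same for the moment, N m; "grip_width": opening from 0.0 (shut) to 1.0 (fully open); "grasp_force": force on a finger pad.
Only numpy, scipy, OpenCV 4.12 (cv2) and the standard library are available. Lean on these libraries where they do the work, as an engineer would, in place of code of your own. Each camera call takes 0.05 s, during which the arm holds its last target. There are 200 camera calls.

TASK

Pick out the three round carved rosettes and lay each one face up and flat in the recess of the plaque made for its size, the large one first, then the middle one, then the small one. Set them down rather than dropping them, leave the square and the oblong carved blocks where they lie, and do not knock over the glue bottle.

Things in the scene. Friction and masses are not known exactly. Their poses are not given: they have to be found in the camera images.
- rosette_large: the large one of three round carved rosettes of the same brown wood, lying loose and face up on the bench: a disc 60 mm across with a straight, smooth rim 20 mm high, on top a shallow relief of 8 petals (2 mm proud) and a central boss (5 mm proud). Under 80 g. Origin: centre of its underside; z is up through the boss.
- rosette_middle: the middle one of three round carved rosettes of the same brown wood, lying loose and face up on the bench: a disc 47 mm across with a straight, smooth rim 20 mm high, on top a shallow relief of 8 petals (2 mm proud) and a central boss (5 mm proud). Under 80 g. Origin: centre of its underside; z is up through the boss.
- rosette_small: the small one of three round carved rosettes of the same brown wood, lying loose and face up on the bench: a disc 34 mm across with a straight, smooth rim 20 mm high, on top a shallow relief of 8 petals (2 mm proud) and a central boss (5 mm proud). Under 80 g. Origin: centre of its underside; z is up through the boss.
- plaque_large: the large one of three square backing plaques of dark wood, fixed to the bench: 90 x 90 mm, 14 mm thick, with a round recess 76 mm across and 6 mm deep in the middle of its top, made for the large rosette with 8 mm to spare all round. Origin: centre of its underside on the bench; the recess floor (a paler cork lining) is 8 mm above it; x and y run along its sides, z up.
- plaque_middle: the middle one of three square backing plaques of dark wood, fixed to the bench: 77 x 77 mm, 14 mm thick, with a round recess 63 mm across and 6 mm deep in the middle of its top, made for the middle rosette with 8 mm to spare all round. Origin: centre of its underside on the bench; the recess floor (a paler cork lining) is 8 mm above it; x and y run along its sides, z up.
- plaque_small: the small one of three square backing plaques of dark wood, fixed to the bench: 64 x 64 mm, 14 mm thick, with a round recess 50 mm across and 6 mm deep in the middle of its top, made for the small rosette with 8 mm to spare all round. Origin: centre of its underside on the bench; the recess floor (a paler cork lining) is 8 mm above it; x and y run along its sides, z up.
- square_block: a square block, 46 x 46 mm and 20 mm high, of the same brown wood and with the same petal carving as the rosettes, lying loose; not part of the job. Origin: centre of its underside.
- oblong_block: an oblong block, 78 (x) x 34 (y) mm and 20 mm high, of the same brown wood and with the same carving, lying loose; not part of the job. Origin: centre of its underside.
- glue_bottle: a white plastic glue bottle, 38 mm across and 85 mm high, standing loose on the bench. Origin: centre of its underside. A pale offcut (85 x 36 x 28 mm) and a grey oilstone (100 x 42 x 22 mm) also lie about; all things on this part of the bench have their centres at least 115 mm apart at the start.
There are look-alikes about, which are no part of the job. Leave any blue or green look-alike of the rosette_small alone.

How it is judged:
By the outcome, as a careful person would: the job done as asked, in the order asked, and still so for the second after the job is handed in, with the robot touching nothing.
It also fails if it takes over 96 s, if anything falls off the work surface, if the arm or the gripper's body presses on something with over 40 N, if the wrist force passes 120 N, or if a joint passes its speed limit or range.

## Working session

There is one attempt and no reset: what is moved stays moved. The work goes in short steps, Python scripts to look and compute and a tool call to move; the robot and the scene stay as the last step left them, time stands still between calls to the robot, and variables do not carry over. Pictures are saved under pics/ and viewed, at most 14 in all, crops included, and the job is handed in when it is done.

Besides the shell and the picture viewer there is one more tool, called as a command line: name --argument value ..., lists and objects as JSON in quotes. arm_command: Moves the arm, as the interface text tells. Its arguments: {"type":"object","properties":{"plan":{"type":"array","items":{"type":"object","properties":{"xyz":{"type":"array","items":{"type":"number"}},"twist":{"type":"number"}}}},"claw":{"type":"number"},"force":{"type":"number"}},"required":["plan"]}

```bash
mkdir -p pics; python3 - <<'E'
from rig import robot
import cv2
for n in("top","side"):
    im=robot.capture(n); cv2.imwrite(f"pics/{n}0.png",cv2.resize(im[:,:,::-1],(800,600),interpolation=cv2.INTER_CUBIC))
    p=robot.camera_params(n); print(n,p)
print(robot.get_obs())
E
```

```text
top {'K': array([[410.03448776,   0.        , 260.61070763],
       [  0.        , 410.03448776, 194.20375616],
       [  0.        ,   0.        ,   1.        ]]), 'position': array([3.74767484e-01, 4.41049171e-04, 1.12951787e+00]), 'rotation': array([ 0.12512779,  0.00888938, -1.54257409])}
side {'K': array([[410.70352359,   0.        , 250.35213668],
       [  0.        , 410.70352359, 186.2246714 ],
       [  0.        ,   0.        ,   1.        ]]), 'position': array([0.45911851, 0.76612968, 0.54152503]), 'rotation': array([ 1.01371805, -0.01241393, -3.08924334])}
{'t': 0.1, 'joints': array([-1.44700806e+00,  2.76483741e-01,  1.50595146e+00, -5.31745011e-05,
        1.36072301e+00, -1.21004102e-01]), 'joint_vel': array([ 2.28046286e-05, -1.28145444e-03, -3.27906075e-03,  3.68568171e-04,
        6.01852643e-04,  1.85847591e-03]), 'tau': array([ 9.70609653e-04, -4.05457270e+01, -2.37779993e+01,  7.02250167e-02,
        2.98773323e-02, -4.35380696e-05]), 'position': array([ 0.13926946, -0.55739667,  0.22374056]), 'eef_rot': array([-3.14003227e+00, -1.37368198e-04,  2.44803394e-01]), 'wrist_force': array([-0.16478402,  0.11913536, -0.44192805]), 'moment': array([-0.02999998,  0.02904627,  0.01208933]), 'grasp_force': 0.0, 'grip_width': 0.9998990191522973}
```

View pics/top0.png

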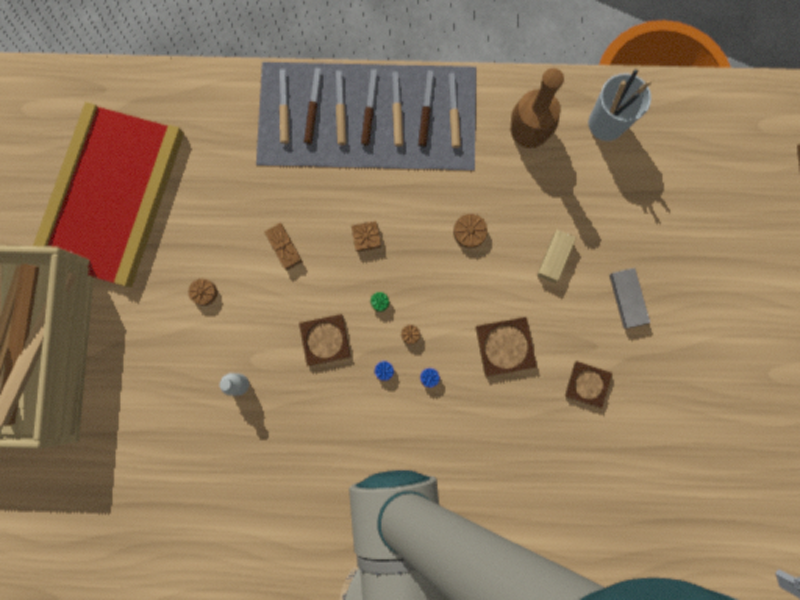

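View pics/side0.png

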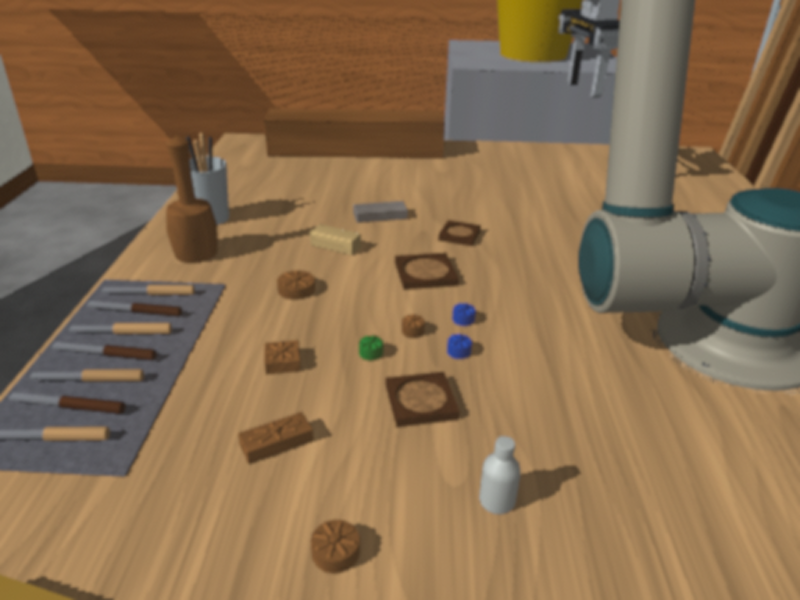

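The top view shows large rosette (470,231), middle (203,292) and small (411,334, brown, amid blue and green look-alikes). The plaques are large (506,347), middle (325,341) and small (589,385), and the bottle stands at (234,384). The side view agrees.

```bash
cat > h.py <<'E'
import numpy as np, cv2
from scipy.spatial.transform import Rotation as R
from scipy.optimize import least_squares
def proj(p,P):
    c=R.from_euler('xyz',p['rotation']).inv().apply(np.atleast_2d(P)-p['position'])
    u=(p['K']@np.c_[c[:,0],-c[:,1],-c[:,2]].T).T
    return u[:,:2]/u[:,2:]
def ray(p,uv,z):
    d=np.linalg.inv(p['K'])@[uv[0],uv[1],1]
    d=R.from_euler('xyz',p['rotation']).apply([d[0],-d[1],-d[2]])
    return p['position']+d*(z-p['position'][2])/d[2]
A=np.linspace(0,2*np.pi,40,endpoint=False)
def hull(p,xy,rad,h,z0=0,sq=None):
    if sq is None: o=np.c_[np.cos(A),np.sin(A)]*rad
    else:
        a=sq+np.pi/4+np.arange(4)*np.pi/2; o=np.c_[np.cos(a),np.sin(a)]*rad*2**.5
    o=o+xy
    P=np.vstack([np.c_[o,np.full(len(o),z)] for z in(z0,z0+h)])
    return cv2.convexHull(proj(p,P).astype(np.float32)[:,None])
def cen(c):
    m=cv2.moments(c); return np.array([m['m10'],m['m01']])/m['m00'],m['m00']
S=4
def blob(im,uv,r):
    "brown/dark blob near uv: largest contour, subpixel by upscaling"
    u,v=np.round(uv).astype(int); r=int(r)
    u0,v0=u-r,v-r
    c=cv2.resize(im[v0:v+r+1,u0:u+r+1],None,fx=S,fy=S,interpolation=cv2.INTER_CUBIC)
    lab=cv2.cvtColor(c,cv2.COLOR_RGB2GRAY)
    t,m=cv2.threshold(lab,0,255,cv2.THRESH_BINARY_INV|cv2.THRESH_OTSU)
    cs=cv2.findContours(m,cv2.RETR_EXTERNAL,cv2.CHAIN_APPROX_NONE)[0]
    k=cv2.convexHull(max(cs,key=cv2.contourArea)).astype(np.float32)
    return (k+.5)/S-.5+[u0,v0],t
def fit(p,k,rad,h,xy0,z0=0,sq=None):
    c,a=cen(k)
    s=least_squares(lambda q:cen(hull(p,q,rad,h,z0,sq))[0]-c,xy0,diff_step=1e-3).x
    return s,a/cen(hull(p,s,rad,h,z0,sq))[1]
E
cat > m.py <<'E'
from rig import robot
from h import *
obj={'r_large':((470,231),(297,285),.030,.021),'r_mid':((203,292),(335,546),.0235,.021),'r_small':((411,334),(413,326),.017,.021),
'p_large':((506,347),(428,270),.045,.014),'p_mid':((325,341),(423,398),.0385,.014),'p_small':((589,385),(460,232),.032,.014)}
vis={}
for i,n in enumerate(("top","side")):
    im=robot.capture(n); p=robot.camera_params(n); out=im[:,:,::-1].copy(); out=cv2.resize(out,(800,600))
    for o,v in obj.items():
        uv=np.array(v[i])*.64; xy=ray(p,uv,.01)[:2]
        pl=o[0]=='p'
        H=hull(p,xy,v[2]*(1.15 if pl else 1),v[3]); r=np.ptp(H[:,0],axis=0).max()/2+4
        k,t=blob(im,uv,r)
        s,ra=fit(p,k,v[2],v[3],xy)
        yaw=''
        if pl:
            w=np.array([ray(p,q,.014)[:2] for q in k[:,0]]).astype(np.float32)*1000
            b=cv2.minAreaRect(w); yaw=(np.round(b[1],1),round(b[2],1))
        print(n,o,np.round(s*1000,1),'area ratio %.2f'%ra,yaw)
        cv2.polylines(out,[np.round((k+.5)/.64).astype(int)],True,(0,255,255),1)
        c=hull(p,s,v[2],v[3]) if not pl else None
    cv2.imwrite(f'pics/seg_{n}.png',out)
E
python3 m.py
```

```text
Traceback (most recent call last):
  File "m.py", line 13, in <module>
    s,ra=fit(p,k,v[2],v[3],xy)
         ~~~^^^^^^^^^^^^^^^^^^
  File "h.py", line 34, in fit
    c,a=cen(k)
        ~~~^^^
  File "h.py", line 21, in cen
    m=cv2.moments(c); return np.array([m['m10'],m['m01']])/m['m00'],m['m00']
cv2.error: OpenCV(4.12.0) /io/opencv/modules/imgproc/src/moments.cpp:622: error: (-5:Bad argument) Invalid image type (must be single-channel) in function 'moments'
```

```bash
sed -i "s/cv2.moments(c)/cv2.moments(np.float32(c))/" h.py; python3 m.py
```

```text
top r_large [640.5 -97.8] area ratio 1.33 
top r_mid [518.7 371.3] area ratio 1.36 
top r_small [453.8   3.3] area ratio 1.53 
top p_large [ 438.2 -161.4] area ratio 1.49 (array([105.1,  93.9]), 11.7)
top p_mid [441.1 154.4] area ratio 1.58 (array([93.6, 82.7]), 13.5)
top p_small [ 377.8 -304.4] area ratio 1.58 (array([75.1, 75. ]), 73.5)
side r_large [643.6 -94.1] area ratio 1.06 
side r_mid [522.  376.4] area ratio 1.14 
side r_small [456.4   7.6] area ratio 1.08 
side p_large [ 440.1 -161.8] area ratio 1.34 (array([103.4, 112.7]), 11.1)
side p_mid [442.9 156.6] area ratio 1.39 (array([90.2, 91.5]), 13.3)
side p_small [ 378.9 -304.6] area ratio 1.36 (array([91.7, 79.3]), 73.8)
```

View pics/seg_top.png

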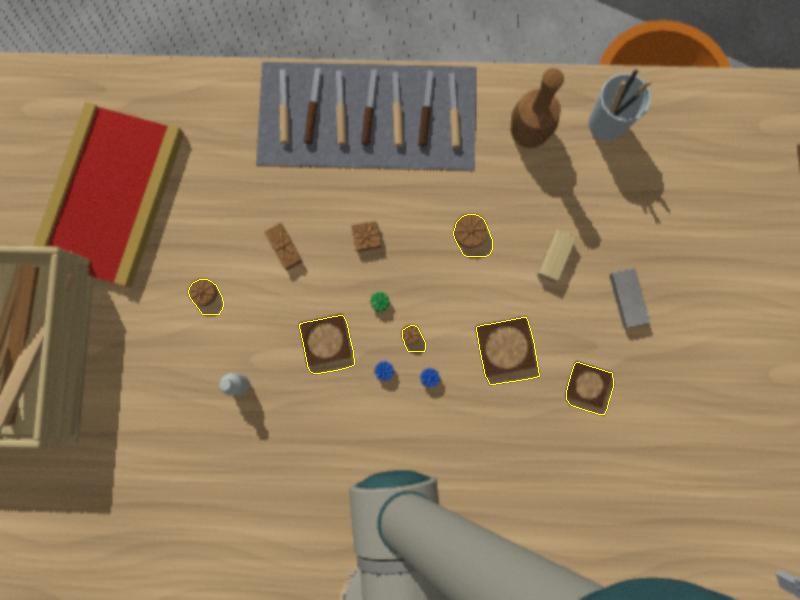

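View pics/seg_side.png

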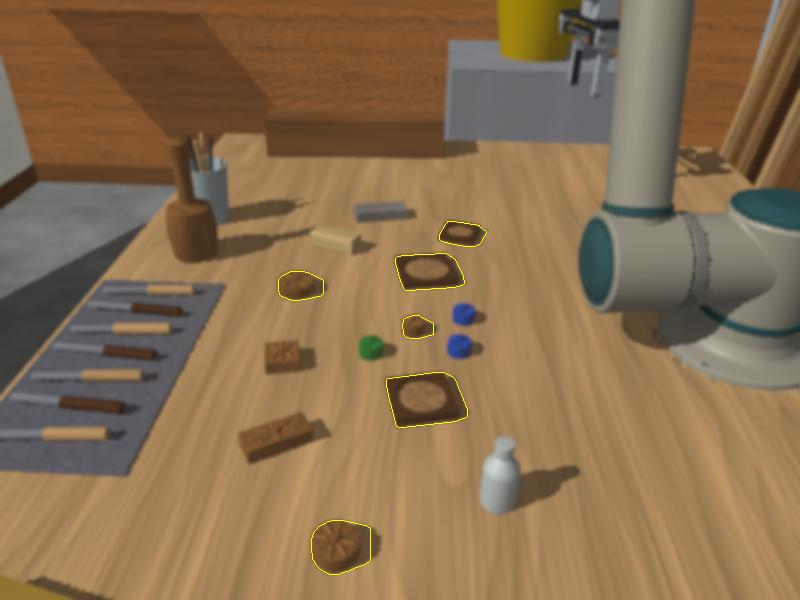

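The contours include the shadows, so I'll segment on saturation instead.

```bash
sed -i "s/lab=.*/lab=255-cv2.GaussianBlur(cv2.cvtColor(c,cv2.COLOR_RGB2HSV)[:,:,1],(5,5),0)/" h.py
sed -i "s/^        c=hull.*/        cv2.polylines(out,[np.round((hull(p,s,v[2],v[3],0,np.radians(b[2]) if pl else None)+.5)\/.64).astype(int)],True,(255,255,0),1)/" m.py
python3 m.py; python3 - <<'E'
import cv2,numpy as np
a=cv2.imread('pics/seg_top.png')[200:420,180:630]; b=cv2.imread('pics/seg_side.png')[205:585,265:500]
cv2.imwrite('pics/cropA.png',cv2.resize(a,(800,391),interpolation=cv2.INTER_NEAREST))
E
```

```text
top r_large [649.1 -93.6] area ratio 0.94 
top r_mid [526.4 377.5] area ratio 0.89 
top r_small [461.    7.6] area ratio 0.92 
top p_large [ 444.8 -159.6] area ratio 1.25 (array([90.3, 90.9]), 11.6)
top p_mid [447.7 157.6] area ratio 1.25 (array([78. , 77.9]), 13.6)
top p_small [ 383.3 -303.1] area ratio 1.24 (array([67.5, 64.3]), 73.7)
side r_large [650.2 -96.4] area ratio 0.86 
side r_mid [527.  376.8] area ratio 0.89 
side r_small [461.9   5.2] area ratio 0.81 
side p_large [ 443.8 -162.2] area ratio 1.19 (array([ 94.5, 109.1]), 12.1)
side p_mid [447.3 156.7] area ratio 1.20 (array([79.3, 88.5]), 13.3)
side p_small [ 383.1 -306.2] area ratio 1.11 (array([84.9, 67. ]), 73.3)
```

View pics/cropA.png

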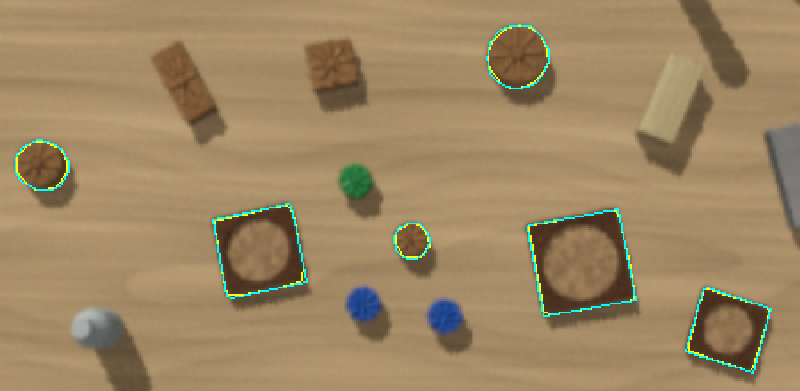

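Fitted outlines (cyan) match the objects and both cameras agree within about 3 mm. Averages in mm:

| Size | Rosette | Plaque |
|---|---|---|
| Large | (649.5, -95) | (444.3, -161) |
| Middle | (526.7, 377) | (447.5, 157) |
| Small | (461.4, 6.4) | (383.2, -304.7) |

The fingers are about 12.5 mm thick and the recess leaves 8 mm to spare. I'll therefore grip high, tips about 9 mm above the underside.

arm_command --plan '[{"xyz": [0,0,0],"twist": 0.1225},{"xyz": [0,0,0],"twist": 0.1225},{"xyz": [30,-27.2,4]},{"xyz": [30,-27.2,4]},{"xyz": [30,-27.2,4]},{"xyz": [30,-27.2,4]},{"xyz": [30,-27.2,4]},{"xyz": [30,-27.2,4]},{"xyz": [30,-27.2,4]},{"xyz": [30,-27.2,4]},{"xyz": [30,-27.2,4]},{"xyz": [30,-27.2,4]},{"xyz": [30,-27.2,4]},{"xyz": [30,-27.2,4]},{"xyz": [30,-27.2,4]},{"xyz": [30,-27.2,4]},{"xyz": [30,-27.2,4]},{"xyz": [30,-27.2,4]},{"xyz": [30,-27.2,4]},{"xyz": [0,0,0]}]' --claw 94 --force 15

```text
schema error: expected keys xyz, twist
```

arm_command --plan '[{"xyz": [0,0,0],"twist": 0.1225},{"xyz": [0,0,0],"twist": 0.1225},{"xyz": [30,-27.2,4],"twist": 0},{"xyz": [30,-27.2,4],"twist": 0},{"xyz": [30,-27.2,4],"twist": 0},{"xyz": [30,-27.2,4],"twist": 0},{"xyz": [30,-27.2,4],"twist": 0},{"xyz": [30,-27.2,4],"twist": 0},{"xyz": [30,-27.2,4],"twist": 0},{"xyz": [30,-27.2,4],"twist": 0},{"xyz": [30,-27.2,4],"twist": 0},{"xyz": [30,-27.2,4],"twist": 0},{"xyz": [30,-27.2,4],"twist": 0},{"xyz": [30,-27.2,4],"twist": 0},{"xyz": [30,-27.2,4],"twist": 0},{"xyz": [30,-27.2,4],"twist": 0},{"xyz": [30,-27.2,4],"twist": 0},{"xyz": [30,-27.2,4],"twist": 0},{"xyz": [30,-27.2,4],"twist": 0},{"xyz": [0,0,0],"twist": 0}]' --claw 94 --force 15

```text
t: 2.35
position: [0.6525, -0.0919, 0.1552]
eef_rot: [-3.14, -0.001, 0.004]
wrist_force: [-1.0, -0.3, -0.0]
grip_width: 1.001
grasp_force: 0.0
```

arm_command --plan '[{"xyz": [-1.5,1.5,30],"twist": 0},{"xyz": [0,0,30],"twist": 0},{"xyz": [0,0,27],"twist": 0},{"xyz": [0,0,0],"twist": 0},{"xyz": [0,0,0],"twist": 0}]'

```text
t: 2.85
position: [0.6476, -0.0976, 0.0697]
eef_rot: [3.141, 0.001, -0.001]
wrist_force: [0.3, 0.5, -0.7]
grip_width: 1.0
grasp_force: 0.0
```

arm_command --plan '[{"xyz": [2,-2.6,14],"twist": 0},{"xyz": [0,0,14],"twist": 0},{"xyz": [0,0,13.5],"twist": 0},{"xyz": [0,0,0],"twist": 0},{"xyz": [0,0,0],"twist": 0}]'

```text
t: 3.35
position: [0.6496, -0.0944, 0.0273]
eef_rot: [-3.141, 0.001, -0.0]
wrist_force: [-0.8, 0.8, -0.2]
grip_width: 0.996
grasp_force: 0.0
```

arm_command --plan '[{"xyz": [0,0,0],"twist": 0},{"xyz": [0,0,0],"twist": 0},{"xyz": [0,0,0],"twist": 0},{"xyz": [0,0,0],"twist": 0},{"xyz": [0,0,0],"twist": 0},{"xyz": [0,0,0],"twist": 0},{"xyz": [0,0,0],"twist": 0},{"xyz": [0,0,0],"twist": 0}]' --claw 50 --force 15

```text
t: 4.15
position: [0.6501, -0.0945, 0.0282]
eef_rot: [3.142, -0.0, -0.0]
wrist_force: [-0.8, 0.5, 2.3]
grip_width: 0.634
grasp_force: 15.0
```

arm_command --plan '[{"xyz": [0,0,-10],"twist": 0},{"xyz": [0,0,-30],"twist": 0},{"xyz": [0,0,-35],"twist": 0},{"xyz": [0,0,-20],"twist": 0},{"xyz": [-29.3,9.5,0],"twist": 0},{"xyz": [-29.3,9.5,0],"twist": 0},{"xyz": [-29.3,9.5,0],"twist": 0},{"xyz": [-29.3,9.5,0],"twist": 0},{"xyz": [-29.3,9.5,0],"twist": 0},{"xyz": [-29.3,9.5,0],"twist": 0},{"xyz": [-29.3,9.5,0],"twist": 0},{"xyz": [0,0,0],"twist": 0},{"xyz": [0,0,0],"twist": 0},{"xyz": [0,0,0],"twist": 0}]'

```text
t: 5.55
position: [0.4461, -0.1612, 0.1235]
eef_rot: [3.141, -0.002, -0.0]
wrist_force: [0.6, 0.1, -0.1]
grip_width: 0.635
grasp_force: 15.0
```

```bash
python3 - <<'E'
from rig import robot
import cv2
print(robot.get_obs()['position'],robot.get_obs()['grip_width'],robot.get_obs()['grasp_force'])
im=robot.capture("side"); cv2.imwrite("pics/s1.png",cv2.resize(im[90:330,150:450,::-1],(750,600),interpolation=cv2.INTER_CUBIC))
E
```

```text
[ 0.44607086 -0.16124278  0.12345792] 0.6350870889668068 15.00009074807167
```

View pics/s1.png

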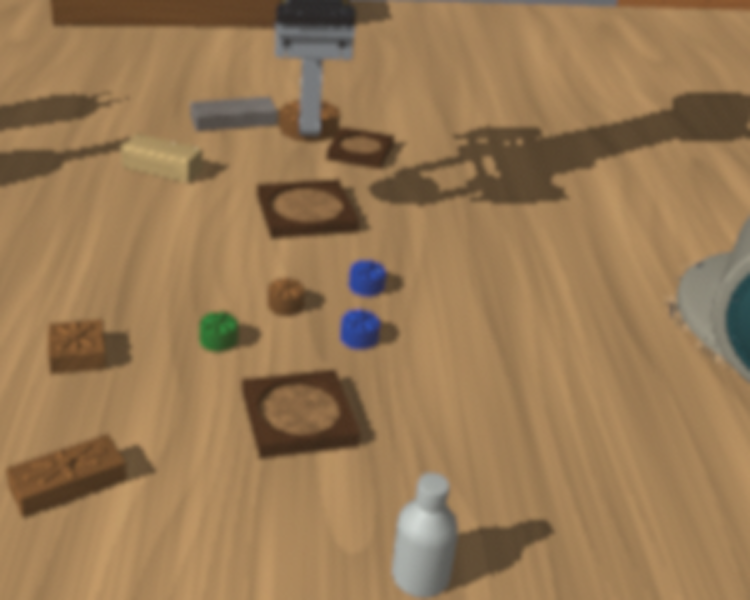

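The rosette is held level at (310,118), above the large plaque at (308,206), so I'll lower it.

arm_command --plan '[{"xyz": [-1,0,25],"twist": 0},{"xyz": [0,0,25],"twist": 0},{"xyz": [0,0,20],"twist": 0},{"xyz": [0,0,10],"twist": 0},{"xyz": [0,0,0],"twist": 0},{"xyz": [0,0,2],"twist": 0},{"xyz": [0,0,2],"twist": 0},{"xyz": [0,0,2],"twist": 0},{"xyz": [0,0,0],"twist": 0},{"xyz": [0,0,0],"twist": 0}]'

```text
t: 6.6
position: [0.444, -0.1611, 0.0373]
eef_rot: [3.141, -0.001, -0.0]
wrist_force: [-0.7, 0.4, -0.8]
grip_width: 0.635
grasp_force: 15.0
```

arm_command --plan '[{"xyz": [0,0,0.5],"twist": 0},{"xyz": [0,0,0.5],"twist": 0},{"xyz": [0,0,0.5],"twist": 0},{"xyz": [0,0,0],"twist": 0}]'

```text
t: 7.0
position: [0.4439, -0.1611, 0.0362]
eef_rot: [3.141, -0.0, -0.0]
wrist_force: [-0.9, 0.1, 6.5]
grip_width: 0.637
grasp_force: 15.0
```

Contact is felt, so release and rise, then go to the middle rosette.

arm_command --plan '[{"xyz": [0,0,0],"twist": 0},{"xyz": [0,0,0],"twist": 0},{"xyz": [0,0,0],"twist": 0},{"xyz": [0,0,0],"twist": 0},{"xyz": [0,0,-10],"twist": 0},{"xyz": [0,0,-40],"twist": 0},{"xyz": [0,0,-40],"twist": 0},{"xyz": [0,0,-30],"twist": 0},{"xyz": [0,0,0],"twist": 0},{"xyz": [0,0,0],"twist": 0}]' --claw 84

```text
t: 8.0
position: [0.4439, -0.161, 0.1562]
eef_rot: [3.141, -0.001, -0.0]
wrist_force: [-0.3, 0.6, -1.2]
grip_width: 0.896
grasp_force: 0.0
```

arm_command --plan '[{"xyz": [4.6,-29.9,0],"twist": 0},{"xyz": [4.6,-29.9,0],"twist": 0},{"xyz": [4.6,-29.9,0],"twist": 0},{"xyz": [4.6,-29.9,0],"twist": 0},{"xyz": [4.6,-29.9,0],"twist": 0},{"xyz": [4.6,-29.9,0],"twist": 0},{"xyz": [4.6,-29.9,0],"twist": 0},{"xyz": [4.6,-29.9,0],"twist": 0},{"xyz": [4.6,-29.9,0],"twist": 0},{"xyz": [4.6,-29.9,0],"twist": 0},{"xyz": [4.6,-29.9,0],"twist": 0},{"xyz": [4.6,-29.9,0],"twist": 0},{"xyz": [4.6,-29.9,0],"twist": 0},{"xyz": [4.6,-29.9,0],"twist": 0},{"xyz": [4.6,-29.9,0],"twist": 0},{"xyz": [4.6,-29.9,0],"twist": 0},{"xyz": [4.6,-29.9,0],"twist": 0},{"xyz": [4.6,-29.9,0],"twist": 0},{"xyz": [0,0,0],"twist": 0},{"xyz": [0,0,0],"twist": 0}]' --claw 84

```text
t: 10.0
position: [0.5255, 0.3768, 0.1531]
eef_rot: [3.139, 0.004, 0.001]
wrist_force: [0.2, -0.3, 0.7]
grip_width: 0.894
grasp_force: 0.0
```

```bash
python3 - <<'E'
from rig import robot
import cv2
print(robot.get_obs()['position'])
im=robot.capture("top"); cv2.imwrite("pics/t2.png",cv2.resize(im[:,:,::-1],(800,600),interpolation=cv2.INTER_CUBIC))
E
```

```text
[0.52551178 0.37682284 0.15309101]
```

View pics/t2.png

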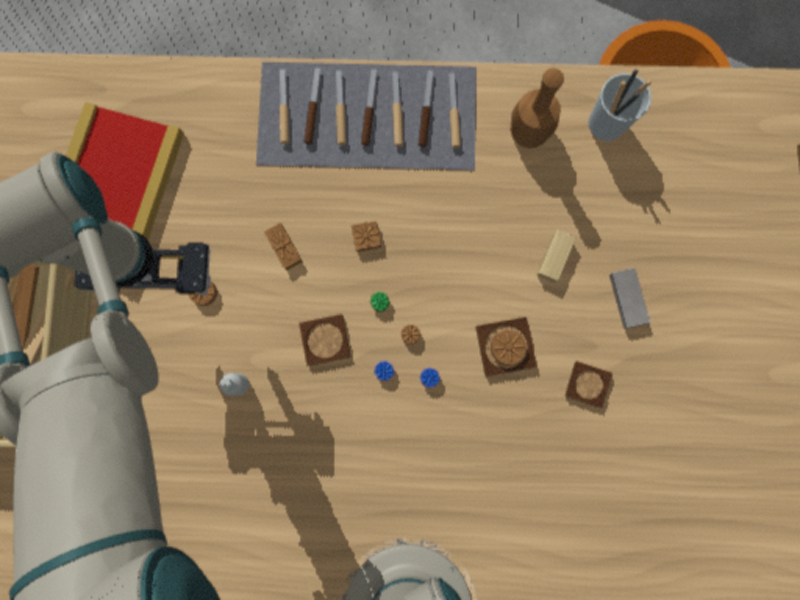

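The large rosette sits centred in its recess at (508,347). The gripper is above the middle rosette at (205,293), so descend.

arm_command --plan '[{"xyz": [1,0,20],"twist": 0},{"xyz": [0,0,30],"twist": 0},{"xyz": [0,0,30],"twist": 0},{"xyz": [0,0,15],"twist": 0},{"xyz": [0,0,0],"twist": 0},{"xyz": [0,0,0],"twist": 0},{"xyz": [0,0,0],"twist": 0}]' --claw 84

```text
t: 10.75
position: [0.5286, 0.3771, 0.0617]
eef_rot: [-3.141, -0.002, -0.001]
wrist_force: [0.3, -0.7, 0.3]
grip_width: 0.894
grasp_force: 0.0
```

arm_command --plan '[{"xyz": [-1.5,0,15],"twist": 0},{"xyz": [0,0,12],"twist": 0},{"xyz": [0,0,6],"twist": 0},{"xyz": [0,0,0],"twist": 0},{"xyz": [0,0,0],"twist": 0}]' --claw 84

```text
t: 11.25
position: [0.5265, 0.3773, 0.0277]
eef_rot: [-3.141, -0.0, -0.0]
wrist_force: [-0.2, -0.1, -0.1]
grip_width: 0.892
grasp_force: 0.0
```

arm_command --plan '[{"xyz": [0,0,0],"twist": 0},{"xyz": [0,0,0],"twist": 0},{"xyz": [0,0,0],"twist": 0},{"xyz": [0,0,0],"twist": 0},{"xyz": [0,0,0],"twist": 0},{"xyz": [0,0,0],"twist": 0},{"xyz": [0,0,0],"twist": 0},{"xyz": [0,0,0],"twist": 0},{"xyz": [0,0,0],"twist": 0}]' --claw 38

```text
t: 12.15
position: [0.5263, 0.3773, 0.0275]
eef_rot: [-3.142, -0.0, -0.0]
wrist_force: [0.8, -0.3, 1.9]
grip_width: 0.494
grasp_force: 15.0
```

arm_command --plan '[{"xyz": [0,0,-10],"twist": 0},{"xyz": [0,0,-30],"twist": 0},{"xyz": [0,0,-35],"twist": 0},{"xyz": [0,0,-20],"twist": 0},{"xyz": [-9.9,27.5,0],"twist": 0},{"xyz": [-9.9,27.5,0],"twist": 0},{"xyz": [-9.9,27.5,0],"twist": 0},{"xyz": [-9.9,27.5,0],"twist": 0},{"xyz": [-9.9,27.5,0],"twist": 0},{"xyz": [-9.9,27.5,0],"twist": 0},{"xyz": [-9.9,27.5,0],"twist": 0},{"xyz": [-9.9,27.5,0],"twist": 0},{"xyz": [0,0,0],"twist": 0},{"xyz": [0,0,0],"twist": 0},{"xyz": [0,0,0],"twist": 0}]'

```text
t: 13.65
position: [0.4478, 0.1579, 0.1229]
eef_rot: [-3.141, -0.001, -0.0]
wrist_force: [1.1, -0.1, -0.1]
grip_width: 0.493
grasp_force: 15.0
```

arm_command --plan '[{"xyz": [0,0,25],"twist": 0},{"xyz": [0,0,25],"twist": 0},{"xyz": [0,0,20],"twist": 0},{"xyz": [0,0,10],"twist": 0},{"xyz": [0,0,0],"twist": 0},{"xyz": [0,0,2],"twist": 0},{"xyz": [0,0,2],"twist": 0},{"xyz": [0,0,0],"twist": 0},{"xyz": [0,0,0],"twist": 0}]'

```text
t: 14.55
position: [0.4474, 0.1573, 0.039]
eef_rot: [-3.141, -0.001, -0.0]
wrist_force: [0.9, -0.4, 0.4]
grip_width: 0.496
grasp_force: 15.0
```

Contact is expected at about 0.0355.

arm_command --plan '[{"xyz": [0,0,1],"twist": 0},{"xyz": [0,0,1],"twist": 0},{"xyz": [0,0,0.7],"twist": 0},{"xyz": [0,0,0.7],"twist": 0},{"xyz": [0,0,0.3],"twist": 0},{"xyz": [0,0,0],"twist": 0}]'

```text
t: 15.15
position: [0.447, 0.1572, 0.0354]
eef_rot: [3.141, -0.0, -0.0]
wrist_force: [-2.6, 0.7, 6.7]
grip_width: 0.493
grasp_force: 15.0
```

arm_command --plan '[{"xyz": [0,0,0],"twist": 0},{"xyz": [0,0,0],"twist": 0},{"xyz": [0,0,0],"twist": 0},{"xyz": [0,0,0],"twist": 0},{"xyz": [0,0,-10],"twist": 0},{"xyz": [0,0,-30],"twist": 0},{"xyz": [0,0,-40],"twist": 0},{"xyz": [0,0,-20],"twist": 0},{"xyz": [2.4,25.1,0],"twist": 0},{"xyz": [2.4,25.1,0],"twist": 0},{"xyz": [2.4,25.1,0],"twist": 0},{"xyz": [2.4,25.1,0],"twist": 0},{"xyz": [2.4,25.1,0],"twist": 0},{"xyz": [2.4,25.1,0],"twist": 0},{"xyz": [0,0,0],"twist": 0},{"xyz": [0,0,0],"twist": 0},{"xyz": [0,0,0],"twist": 0}]' --claw 66

```text
t: 16.85
position: [0.4612, 0.0075, 0.135]
eef_rot: [-3.141, -0.0, 0.0]
wrist_force: [0.3, 0.4, 0.2]
grip_width: 0.701
grasp_force: 0.0
```

arm_command --plan '[{"xyz": [0,0,30],"twist": 0},{"xyz": [0,0,30],"twist": 0},{"xyz": [0,0,15],"twist": 0},{"xyz": [0,0,0],"twist": 0},{"xyz": [0,0,0],"twist": 0},{"xyz": [0,0,0],"twist": 0}]'

```text
t: 17.45
position: [0.4623, 0.007, 0.0608]
eef_rot: [3.141, -0.002, 0.001]
wrist_force: [-0.1, -0.5, 1.1]
grip_width: 0.703
grasp_force: 0.0
```

```bash
python3 - <<'E'
from rig import robot
import cv2
print(robot.get_obs()['position'])
im=robot.capture("side"); cv2.imwrite("pics/s3.png",cv2.resize(im[90:330,150:450,::-1],(750,600),interpolation=cv2.INTER_CUBIC))
E
```

```text
[0.46233791 0.0069958  0.06075924]
```

View pics/s3.png

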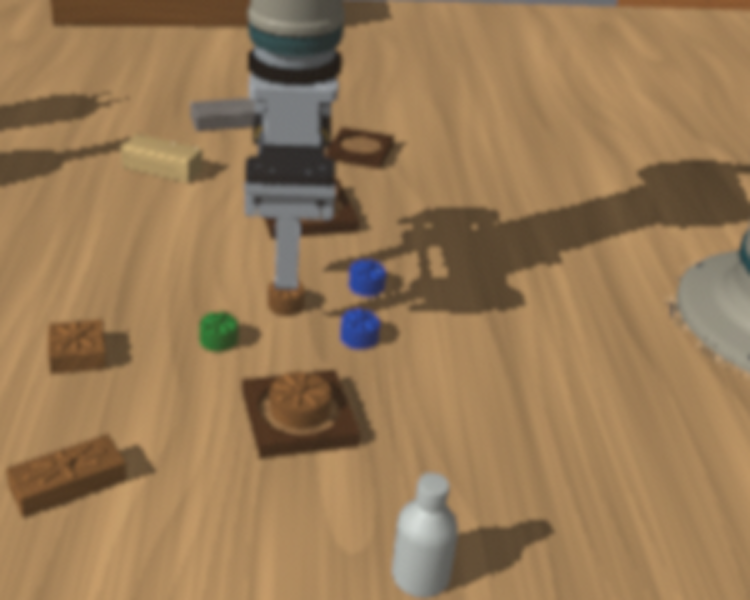

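The middle rosette is seated flat at (300,400). The fingers straddle the small brown rosette at (287,298), and the look-alikes are clear.

arm_command --plan '[{"xyz": [-0.5,0,15],"twist": 0},{"xyz": [0,0,12],"twist": 0},{"xyz": [0,0,6],"twist": 0},{"xyz": [0,0,0],"twist": 0},{"xyz": [0,0,0],"twist": 0}]'

```text
t: 18.0
position: [0.4614, 0.0066, 0.0273]
eef_rot: [3.141, -0.001, -0.0]
wrist_force: [0.5, -0.2, 0.4]
grip_width: 0.703
grasp_force: 0.0
```

arm_command --plan '[{"xyz": [0,0,0],"twist": 0},{"xyz": [0,0,0],"twist": 0},{"xyz": [0,0,0],"twist": 0},{"xyz": [0,0,0],"twist": 0},{"xyz": [0,0,0],"twist": 0},{"xyz": [0,0,0],"twist": 0},{"xyz": [0,0,0],"twist": 0},{"xyz": [0,0,0],"twist": 0},{"xyz": [0,0,0],"twist": 0}]' --claw 25

```text
t: 18.9
position: [0.461, 0.0066, 0.0269]
eef_rot: [3.141, -0.0, -0.0]
wrist_force: [-0.2, -0.3, 2.4]
grip_width: 0.354
grasp_force: 15.0
```

arm_command --plan '[{"xyz": [0,0,-10],"twist": 0},{"xyz": [0,0,-30],"twist": 0},{"xyz": [0,0,-35],"twist": 0},{"xyz": [0,0,-20],"twist": 0},{"xyz": [-7,28.3,0],"twist": 0},{"xyz": [-7,28.3,0],"twist": 0},{"xyz": [-7,28.3,0],"twist": 0},{"xyz": [-7,28.3,0],"twist": 0},{"xyz": [-7,28.3,0],"twist": 0},{"xyz": [-7,28.3,0],"twist": 0},{"xyz": [-7,28.3,0],"twist": 0},{"xyz": [-7,28.3,0],"twist": 0},{"xyz": [-7,28.3,0],"twist": 0},{"xyz": [-7,28.3,0],"twist": 0},{"xyz": [-7,28.3,0],"twist": 0},{"xyz": [0,0,0],"twist": 0},{"xyz": [0,0,0],"twist": 0},{"xyz": [0,0,0],"twist": 0}]'

```text
t: 20.7
position: [0.3836, -0.3035, 0.1218]
eef_rot: [-3.141, 0.0, 0.0]
wrist_force: [-0.2, 0.5, -0.3]
grip_width: 0.357
grasp_force: 15.0
```

arm_command --plan '[{"xyz": [0,0,25],"twist": 0},{"xyz": [0,0,25],"twist": 0},{"xyz": [0,0,20],"twist": 0},{"xyz": [0,0,10],"twist": 0},{"xyz": [0,0,0],"twist": 0},{"xyz": [0,0,2],"twist": 0},{"xyz": [0,0,1],"twist": 0},{"xyz": [0,0,0],"twist": 0},{"xyz": [0,0,0],"twist": 0}]'

```text
t: 21.6
position: [0.3841, -0.305, 0.0394]
eef_rot: [3.141, -0.001, -0.0]
wrist_force: [-0.0, -0.2, -0.4]
grip_width: 0.354
grasp_force: 15.0
```

Contact is expected at about 0.035.

arm_command --plan '[{"xyz": [-0.5,0,1.2],"twist": 0},{"xyz": [0,0,1.2],"twist": 0},{"xyz": [0,0,0.8],"twist": 0},{"xyz": [0,0,0.7],"twist": 0},{"xyz": [0,0,0.5],"twist": 0},{"xyz": [0,0,0],"twist": 0}]'

```text
t: 22.2
position: [0.3832, -0.3047, 0.0349]
eef_rot: [3.141, 0.0, -0.0]
wrist_force: [-1.3, 0.8, 5.1]
grip_width: 0.356
grasp_force: 15.0
```

arm_command --plan '[{"xyz": [0,0,0],"twist": 0},{"xyz": [0,0,0],"twist": 0},{"xyz": [0,0,0],"twist": 0},{"xyz": [0,0,0],"twist": 0},{"xyz": [0,0,-10],"twist": 0},{"xyz": [0,0,-30],"twist": 0},{"xyz": [0,0,-40],"twist": 0},{"xyz": [0,0,-40],"twist": 0},{"xyz": [-10,30,-10],"twist": 0},{"xyz": [-20,30,0],"twist": 0},{"xyz": [-20,30,0],"twist": 0},{"xyz": [-20,30,0],"twist": 0},{"xyz": [-20,30,0],"twist": 0},{"xyz": [-20,30,0],"twist": 0},{"xyz": [-20,30,0],"twist": 0},{"xyz": [0,0,0],"twist": 0},{"xyz": [0,0,0],"twist": 0},{"xyz": [0,0,0],"twist": 0}]' --claw 60

```text
t: 24.0
position: [0.2536, -0.5136, 0.1646]
eef_rot: [-3.141, -0.0, 0.0]
wrist_force: [-0.2, 0.8, 0.3]
grip_width: 0.639
grasp_force: 0.0
```

```bash
python3 - <<'E'
from rig import robot
import cv2,numpy as np
t=robot.capture("top")[:,:,::-1]; s=robot.capture("side")[:,:,::-1]
a=cv2.resize(t[130:290,110:430],(800,400),interpolation=cv2.INTER_CUBIC)
cv2.imwrite("pics/t4.png",a)
cv2.imwrite("pics/s4.png",cv2.resize(s[100:340,150:450],(750,600),interpolation=cv2.INTER_CUBIC))
E
```

```text
(no output)
```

View pics/t4.png

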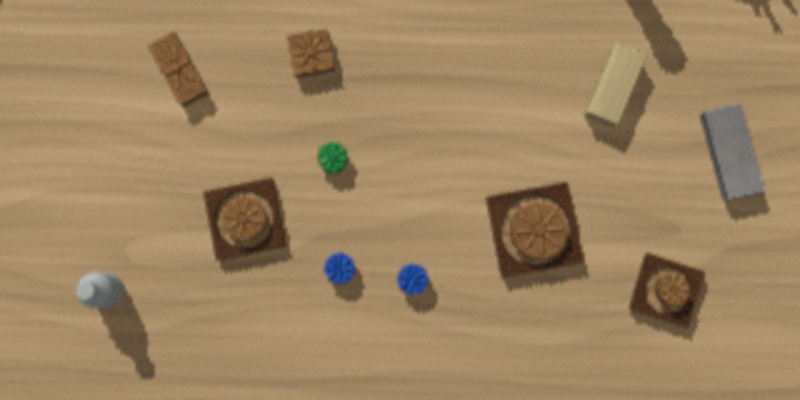

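View pics/s4.png

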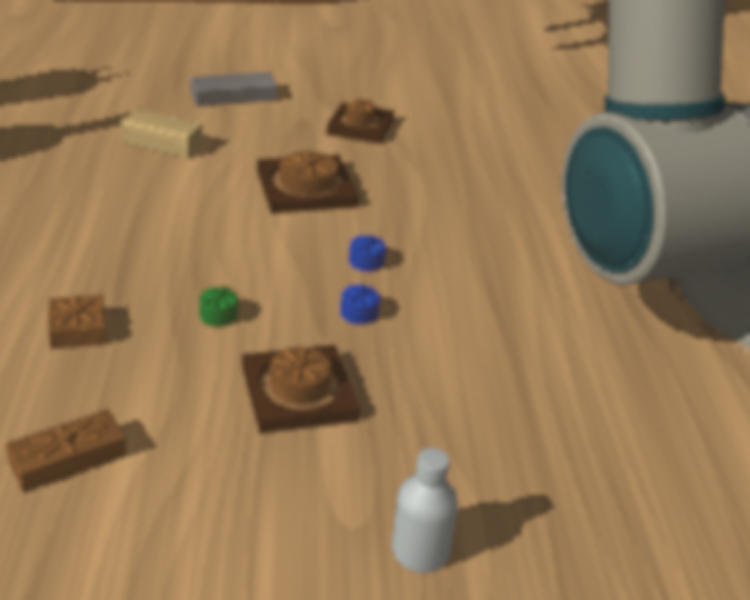

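All three rosettes lie face up in their recesses: large (538,232), middle (244,219) and small (671,290) in the top crop. The bottle is standing and the blocks are unmoved.

```bash
python3 -c "
from rig import robot
print(robot.hand_in())"
```

```text
the job is handed in; nothing more can be done
None
```

The large, middle and small rosettes were set face up in their matching recesses, in that order; final pictures show all three in place, blocks unmoved and bottle standing, and the job was handed in at about 24 s.

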